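# Walk the manifold block square to the fence

## Task

The heavy blue manifold block stands askew in front of the aluminium fence. Pushing at its corners with the fingertips, walk it round until one of its long sides (either one) squarely faces the fence, while it still stands at least a finger's breadth (about 1.5 cm) clear of it; then push it on until that side lies flush against the fence, with the block wholly within the fence's length. Do not lift or tip the block, and leave the tape roll, the battery pack and the small blue sensor beside it where they are.

Things in the scene. Friction and masses are not known exactly. Their poses are not given: they have to be found in the camera images.
- block: blue manifold block with bright long sides, a plain box 90 (its x) x 130 (its y) x 45 mm high; its brass plugs are flush. Origin: centre of the underside; z up. Long sides: the faces at x = +-45 mm. Loose, 0.68 to 0.92 kg; slides at a push of 3 to 12 N. Pushed squarely on a long side 48 mm from the middle it turns about 1 rad per 90 to 100 mm of push, and drifts along with the push.
- fence: aluminium angle bar bolted to the worktop (fixed), upright face 220 mm long (its y, -110 to +110) and 40 mm high. Origin: on the worktop at the middle of the face that looks towards the robot and the block; its x axis points into the bar, away from the block, z up. Upright 14 mm thick, foot flange with screws behind it to x = 40 mm.
- tape_roll: black roll of tape lying flat, 63 x 60 x 19 mm, origin at the centre of its underside; to the right of the block; loose, to be left alone
- battery_pack: dark grey battery pack, 46 (x) x 89 (y) x 21 mm, origin at the centre of its underside; to the left of the block; loose, to be left alone
- sensor_o2: small blue cylindrical sensor module, 20 mm across, 16 mm high, origin at the centre of its underside; left of the fence's near side; loose, to be left alone
Not all that is in view belongs to the job. Leave any green look-alike of the block alone.

How it is judged (in metres and radians):
On the way:
1. a long side of the block faces the fence (within 0.15 rad) while the block is still clear of it (centre at least 57 mm before the fence's face, that is 12 mm clear when square) (angle between the y axis of block and the y axis of fence, either way round below 0.15 rad and x of block in the frame of fence below -0.057 m), for 0.2 s.
At the end, for the whole second after the job is handed in: The block rests flat with a long side against the fence: parallel within 0.05 rad, its centre no more than 50.5 mm before the fence's face (45 mm when touching squarely), and within 48 mm of the fence's middle along its length (it may overhang by 3 mm at most); it is at rest (angle between the y axis of block and the y axis of fence, either way round below 0.05 rad and x of block in the frame of fence between -0.0505 and -0.04 m and y of block in the frame of fence between -0.048 and 0.048 m and height (world z) of block below 0.005 m and angle between block's own z axis and vertical below 0.05 rad and linear speed of block below 0.01 m/s).
It fails at once if the block is lifted (more than 10 mm) or tipped (more than 0.15 rad) (height (world z) of block above 0.01 m or angle between block's own z axis and vertical above 0.15 rad).
It fails at once if the tape roll is moved more than 20 mm (distance of tape_roll from where it was at the start of the episode above 0.02 m).
It fails at once if the battery pack is moved more than 20 mm (distance of battery_pack from where it was at the start of the episode above 0.02 m).
It fails at once if the small sensor is moved more than 20 mm (distance of sensor_o2 from where it was at the start of the episode above 0.02 m).
It also fails if it takes over 67 s, if anything falls off the work surface, if the arm or the gripper's body presses on something with over 40 N, if the wrist force passes 120 N, or if a joint passes its speed limit or range.

## Robot

A 7-joint arm with a two-finger parallel gripper is mounted at the origin on a cart in front of the work surface, level with it; the furniture and walls round the work are solid. World frame = base frame: x ahead of the robot, y to its left, z up, the work surface at z = 0. Lengths are in m, angles in degrees, forces in N, time in s.
With the tool pointing down it reaches from about 0.35 to 0.775 m from the base axis. Payload 3.1 kg.
Tool frame: the origin (TCP) lies midway between the tips of the shut fingers; the grasp point (between the pads) lies 19 mm behind it; z points along the fingers, y is the line along which they close (so a half turn about z gives the same grasp; the last joint's range is limited). The gripper opens to 85 mm and grips with 20 to 120 N. Pads are 22 mm wide; open, the fingers measure 114 mm over their backs; the gripper's body (76 mm by 85 mm) begins 54 mm behind the grasp point. The pads swing forward as they close: fully open they stand 13 mm farther back than shut.
Start: joints at [64.933, 17.813, 0.802, 86.603, -0.252, 75.585, -1.558], TCP at [0.212, -0.507, 0.206] pointing down, gripper open.
Joint ranges: [-154.91, 154.91], [-16.99, 109.72], [-72.82, 74.43], [7.12, 147.25], [-82.49, 262.49], [11.32, 116.49], [-174.64, 174.64]. Speed limits (degrees/s): [159.86, 159.86, 180, 180, 180, 180, 180].

## Interface

Orientations are given as [roll, pitch, yaw] about the fixed x, y, z axes, in that order (R = Rz(yaw) Ry(pitch) Rx(roll)).
In Python, from station import * gives the robot as it stands. The module is installed in compiled form; this text tells all that it offers.
- The arm moves only by the shell command python3 -m creep 'ROWS' [OPENING] [FORCE]. ROWS is JSON, a list of rows, each a list of 4 numbers: the shift along the tool's x, y, z in mm, then the turn about the tool's z in degrees. A call has 1 to 5 rows; each row is the pose to reach, as a shift and turn from the pose commanded when the call began, along the tool's axes at that moment; what a row does not reach only later rows make up. A row lasts 1/12 s, in which the tool goes at most 41.7 mm and 7.16 degrees, less where a joint would pass 70% of its speed; a pose out of reach is approached as far as the arm can. A call with a gripper value outside its range is refused whole. OPENING is the finger opening in mm, from 0 to 85.4, set as the call begins (- or left out, the last holds). The fingers move at their own pace and stop on an object; FORCE is the grip in N (left out, the last holds). Time passes only in rows, so rows that repeat a pose let the fingers close. It gives the time, the measured TCP pose, the force, the opening and the grip force at its end, in the units of the state.
- get_obs(): the state, without advancing time (a new reading comes with each control period).
- get_image(name): name is "scene" or "top"; returns the picture (384x512x3 uint8, blue, green, red); there is no depth.
- camera_params(name): a dict with "fovy" (degrees; the focal length in pixels is half the picture's height over the tangent of half this angle, whatever the lens; pixels are square), "cx", "cy" (the principal point, pixels), "origin" and "orientation" of the camera in the world. Camera axes: x right, y up, looking along -z (the intrinsics and any distortion apply to the point x, -y, -z); pixel columns grow to the right and rows downward; lengths in m; the calibration is good to about 2 mm. A picture is of the moment at which its call begins. camera_params takes no time and is no camera call.
- close_job(): hands the job in; it is judged then, once.
The state is a dict: "time_s": time; "joint_pos": joint angles; "joint_vel": joint speeds; "joint_torque": joint torques, N m; "position": TCP position; "eef_rot": TCP orientation; "wrist_force": force on the tool from outside, world axes, zero at the start; "torque": the same for the moment, N m; "gripper_width": finger opening in m; "gripper_force": force on a finger pad.
Only numpy, scipy, OpenCV 4.12 (cv2) and the standard library are available. Lean on these libraries where they do the work, as an engineer would, in place of code of your own. Each camera call takes 0.05 s, during which the arm holds its last target. There are 200 camera calls.

## Working session

There is one attempt and no reset: what is moved stays moved. The work goes in short steps, Python scripts to look and compute and a shell command to move; the robot and the scene stay as the last step left them, time stands still between calls to the robot, and variables do not carry over. Pictures are saved under pics/ and viewed, at most 10 in all, crops included, and the job is handed in when it is done.

```bash
mkdir -p pics; python3 - <<'E'
from station import *
import cv2
o=get_obs();print({k:o[k] for k in('time_s','position','eef_rot','gripper_width','wrist_force')})
for n in('top','scene'):
    print(n,camera_params(n)); cv2.imwrite(f'pics/{n}0.png',get_image(n))
E
```

```text
{'time_s': 0.0, 'position': array([ 0.21175605, -0.50675379,  0.20522141]), 'eef_rot': array([-1.79865924e+02,  5.02303860e-03,  2.26816133e+01]), 'gripper_width': 0.08509800254736684, 'wrist_force': array([-0.48573446, -0.02044506, -0.10918601])}
top {'fovy': 52.38205806609242, 'cx': 254.21086122298345, 'cy': 192.60289178746396, 'origin': array([0.45564674, 0.116841  , 1.02420492]), 'orientation': array([  3.68889776,   0.96488523, -91.37220134])}
scene {'fovy': 46.22075199038271, 'cx': 257.96373097563156, 'cy': 183.3779833462561, 'origin': array([-0.11037517,  0.45397029,  0.6982944 ]), 'orientation': array([  48.31652602,   -1.10450928, -116.47134195])}
```

View pics/top0.png

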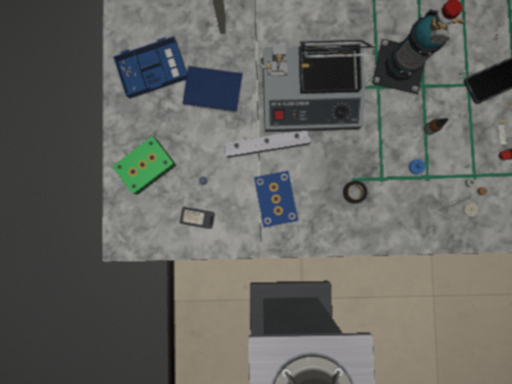

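View pics/scene0.png

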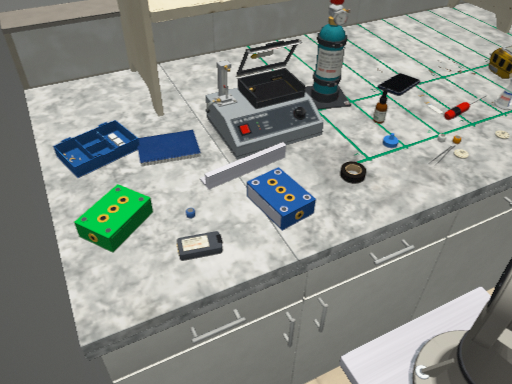

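The top picture shows the block at about (276,199), with its long axis near image-vertical. The fence runs from (227,150) to (310,139), the tape is at (355,192), the battery at (197,217) and the sensor at (203,181). I'll measure next with enlarged crops.

```bash
cat > h.py <<'E'
from station import *
import numpy as np, cv2
from scipy.spatial.transform import Rotation as Ro
from scipy.optimize import minimize
C={n:camera_params(n) for n in('top','scene')}
def fr(n):
    c=C[n]; return c,Ro.from_euler('xyz',c['orientation'],degrees=True).as_matrix(),192/np.tan(np.radians(c['fovy']/2))
def proj(n,P):
    c,R,f=fr(n); q=(np.atleast_2d(P)-c['origin'])@R
    return np.c_[c['cx']+f*q[:,0]/-q[:,2], c['cy']-f*q[:,1]/-q[:,2]]
def unproj(n,px,z):
    c,R,f=fr(n); px=np.atleast_2d(px).astype(float)
    d=np.c_[(px[:,0]-c['cx'])/f,-(px[:,1]-c['cy'])/f,-np.ones(len(px))]@R.T
    return c['origin']+d*((z-c['origin'][2])/d[:,2])[:,None]
BOX=np.array([[x,y,z] for x in(-.045,.045) for y in(-.065,.065) for z in(0,.045)])
def box(p):
    c,s=np.cos(p[2]),np.sin(p[2]); return BOX@np.array([[c,s,0],[-s,c,0],[0,0,1]])+[p[0],p[1],0]
def mask(n,im,p0,grow=25):
    hsv=cv2.cvtColor(im,cv2.COLOR_BGR2HSV); m=cv2.inRange(hsv,(98,110,40),(125,255,255))
    u,v=proj(n,[p0[0],p0[1],.03])[0]; w=np.zeros_like(m); cv2.circle(w,(int(u),int(v)),60,255,-1)
    k,l,st,ce=cv2.connectedComponentsWithStats(m&w); i=1+np.argmax(st[1:,4])
    cs,_=cv2.findContours((l==i).astype(np.uint8),cv2.RETR_EXTERNAL,cv2.CHAIN_APPROX_NONE)
    return cv2.convexHull(max(cs,key=cv2.contourArea))
S=8
def ras(h):
    a=np.zeros((384*2,512*2),np.uint8); return a
def fit(ims,p0):
    H={n:cv2.convexHull(mask(n,im,p0).astype(np.float32)) for n,im in ims.items()}
    def cost(p):
        t=0
        for n,h in H.items():
            g=cv2.convexHull(proj(n,box(p)).astype(np.float32)) 
            # grow mask hull (pixel centres) is ~0.5 px small on each side: negligible bias when symmetric
            a,_=cv2.intersectConvexConvex(g,h); t+=cv2.contourArea(g)+cv2.contourArea(h)-2*a
        return t
    r=min((minimize(cost,[p0[0],p0[1],p0[2]+d],method='Nelder-Mead',options=dict(initial_simplex=np.array([p0[0],p0[1],p0[2]+d])+np.array([[0,0,0],[.02,0,0],[0,.02,0],[0,0,.2]]),xatol=1e-5,fatol=1e-2)) for d in(-.2,0,.2)),key=lambda r:r.fun)
    return r.x,r.fun,H
E
cat > m0.py <<'E'
from h import *
T=cv2.imread('pics/top0.png');Sc=cv2.imread('pics/scene0.png')
p0=unproj('top',(276,199),.045)[0]; p0[2]=np.pi/2*0+0.15
for s in(['top'],['scene'],['top','scene']):
    x,f,H=fit({n:{'top':T,'scene':Sc}[n] for n in s},[p0[0],p0[1],-1.4+1.57]); 
    x2,f2,_=fit({n:{'top':T,'scene':Sc}[n] for n in s},[p0[0],p0[1],1.7])
    print(s,x.round(4),f,x2.round(4),f2)
for nm,px,z in(('tape',(355,192),.019),('batt',(197,217),.021),('sens',(203,181),.016),('fL',(227,157),.04),('fR',(310,145),.04)): print(nm,unproj('top',px,z).round(3))
a=cv2.resize(T[125:235,215:315],None,fx=4,fy=4,interpolation=cv2.INTER_CUBIC)
b=cv2.resize(Sc[140:235,190:290],None,fx=4,fy=4,interpolation=cv2.INTER_CUBIC)
o=np.zeros((440,800,3),np.uint8);o[:440,:400]=a;o[:380,400:]=b
cv2.imwrite('pics/crop.png',o)
E
python3 m0.py
```

```text
['top'] [ 0.5055  0.0804 -1.3977] 225.50011927098967 [0.5054 0.0806 1.7439] 225.49422673508525
['scene'] [ 0.5043  0.0785 -1.495 ] 365.8915140712634 [0.5043 0.0785 1.6467] 365.89156136708334
['top', 'scene'] [0.5043 0.079  1.6713] 594.427021148731 [0.5042 0.079  1.6713] 594.4274073414272
tape [[ 0.516 -0.127  0.019]]
batt [[0.462 0.281 0.021]]
sens [[0.555 0.265 0.016]]
fL [[0.612 0.199 0.04 ]]
fR [[ 0.637 -0.013  0.04 ]]
```

View pics/crop.png

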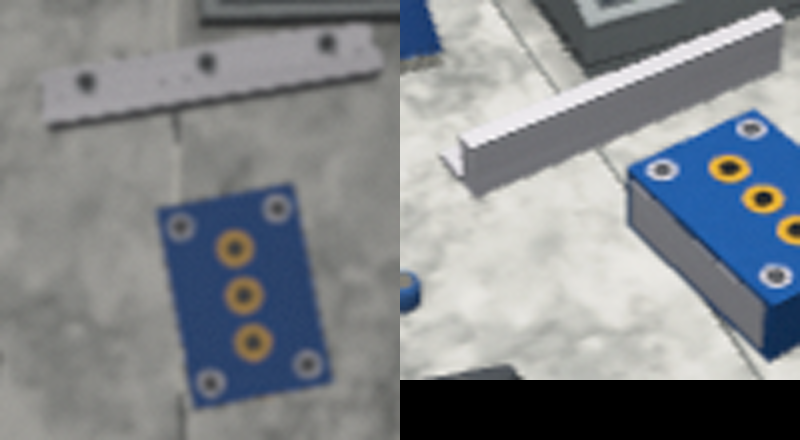

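The crop shows the block's top face with corners near (158,208), (295,184), (330,382) and (195,408) in the left panel. Its short end faces the fence, so it needs about a 90° turn. The fence face's base runs from (48,130) to (380,73) on the left and from (480,195) to (782,62) on the right. I'll work out the poses from these.

```bash
cat >> h.py <<'E'
def topfit(im,p0,n='top'):
    # blue top face -> rectangle on plane z=.045 ; long-axis angle
    hsv=cv2.cvtColor(im,cv2.COLOR_BGR2HSV); m=cv2.inRange(hsv,(98,110,40),(125,255,255))
    w=np.zeros_like(m); u,v=proj(n,[p0[0],p0[1],.045])[0]; cv2.circle(w,(int(u),int(v)),60,255,-1)
    k,l,st,_=cv2.connectedComponentsWithStats(m&w); i=1+np.argmax(st[1:,4])
    v,u=np.nonzero(l==i); W=unproj(n,np.c_[u,v],.045)[:,:2]
    (cx,cy),(a,b),t=cv2.minAreaRect((W*1000).astype(np.float32))
    if a<b: t+=90; a,b=b,a
    return np.r_[cx,cy,(t+90)%180-90,a,b]  # mm, deg of long axis, len, wid
# tool shift (mm) and turn (deg) to reach x,y,z,yaw
def to(x,y,z,yaw):
    o=get_obs(); R=Ro.from_euler('xyz',o['eef_rot'],degrees=True).as_matrix()
    d=R.T@(np.array([x,y,z])-o['position'])*1000
    return d.round(1),round(-((yaw-o['eef_rot'][2]+180)%360-180),1)
E
python3 - <<'E'
from h import *
T=cv2.imread('pics/top0.png')
print('block',topfit(T,[.505,.08]).round(1))
c=lambda p,o:(np.array(p)+.5)/4-.5+o
for n,o,ps,z in(('top',(215,125),[(158,208),(295,184),(330,382),(195,408)],.045),('top',(215,125),[(48,130),(380,73)],0),('top',(215,125),[(46,121),(378,64)],.04),('scene',(190-100,140),[(480,195),(782,62)],0),('scene',(90,140),[(467,147),(782,20)],.04)):
    w=unproj(n,c(ps,np.array(o)),z)[:,:2]; d=w[1]-w[0]; print(n,z,w.round(4).tolist(),'deg',np.degrees(np.arctan2(d[1],d[0])).round(1),'len',np.hypot(*d).round(4),'mid',w.mean(0).round(4))
print(to(.3,-.25,.15,0),to(.553,-.01,.1,0))
E
```

```text
block [503.2  78.9   9.6 125.2  84.9]
top 0.045 [[0.5595, 0.1311], [0.5725, 0.0444], [0.4476, 0.0263], [0.4334, 0.111]] deg -81.5 len 0.0876 mid [0.5033 0.0782]
top 0 [[0.618, 0.2033], [0.6502, -0.0172]] deg -81.7 len 0.2228 mid [0.6341 0.093 ]
top 0.04 [[0.6175, 0.2011], [0.6484, -0.0109]] deg -81.7 len 0.2142 mid [0.6329 0.0951]
scene 0 [[0.6177, 0.2005], [0.6523, -0.0172]] deg -81.0 len 0.2205 mid [0.635  0.0917]
scene 0.04 [[0.616, 0.2067], [0.6449, -0.0104]] deg -82.4 len 0.2191 mid [0.6305 0.0982]
(array([ 180.4, -202.8,   55.7]), np.float64(22.7)) (array([ 506.4, -326.6,  106. ]), np.float64(22.7))
```

```bash
python3 -m creep '[[34,-22,6,0],[68,-45,12,0],[102,-68,18,0],[136,-90,24,0],[170,-113,30,0]]' 0 60
python3 -m creep '[[34,-22,6,0],[68,-45,12,0],[102,-68,18,0],[136,-90,24,0],[170,-113,30,0]]'
python3 -m creep '[[34,-22,6,3],[68,-45,12,6],[102,-68,18,9],[136,-90,24,13],[170,-113,30,13.7]]'
python3 -c "
from h import *
print(to(.561,.0165,.1,9),to(.561,.0165,.018,9))"
```

```text
time_s: 0.52
position: [0.3258, -0.3358, 0.1757]
eef_rot: [-180.0, 0.0, 22.6]
wrist_force: [1.7, -0.3, 0.6]
gripper_width: 0.0258
gripper_force: 0.0
time_s: 0.93
position: [0.439, -0.1662, 0.1458]
eef_rot: [180.0, 0.0, 22.7]
wrist_force: [1.1, -1.0, 0.0]
gripper_width: 0.0002
gripper_force: 0.0
time_s: 1.35
position: [0.5523, 0.0034, 0.1155]
eef_rot: [180.0, 0.1, 8.8]
wrist_force: [0.7, -0.1, -0.1]
gripper_width: 0.0001
gripper_force: 0.0
(array([ 10.6, -11.7,  15.5]), np.float64(-0.2)) (array([ 10.7, -11.7,  97.5]), np.float64(-0.2))
```

```bash
python3 -m creep '[[11,-11,30,0],[11,-11,60,0],[11,-11,90,0],[11,-11,97,0]]'
python3 -m creep '[[0,-4,0,0],[0,-8,0,0],[0,-13,0,0],[0,-18,0,-2],[0,-23,0,-5]]'
python3 -m creep '[[0,-5,0,-3],[0,-10,0,-6],[0,-15,0,-9],[0,-20,0,-12]]'
python3 - <<'E'
from h import *
print(get_obs()['wrist_force'])
a=get_image('top');b=get_image('scene')
print(topfit(a,[.5,.09]))
cv2.imwrite('pics/t1.png',np.hstack([cv2.resize(a[100:260,190:390],None,fx=2,fy=2),cv2.resize(b[100:260,150:350],None,fx=2,fy=2)]))
E
```

```text
time_s: 1.68
position: [0.5561, 0.0146, 0.0138]
eef_rot: [-179.9, 0.6, 9.1]
wrist_force: [-2.0, 0.3, -0.7]
gripper_width: -0.0006
gripper_force: 0.0
time_s: 2.1
position: [0.559, 0.0382, 0.0214]
eef_rot: [180.0, -0.2, 14.2]
wrist_force: [-0.5, 1.2, 0.9]
gripper_width: -0.0001
gripper_force: 0.0
time_s: 2.43
position: [0.5538, 0.0576, 0.0212]
eef_rot: [179.9, -0.2, 26.2]
wrist_force: [-0.4, 0.0, -0.1]
gripper_width: -0.0001
gripper_force: 0.0
[-0.39373227  0.00739939 -0.1315328 ]
[494.52578735  76.60751343   9.39539242 107.58947754  86.3914566 ]
```

View pics/t1.png

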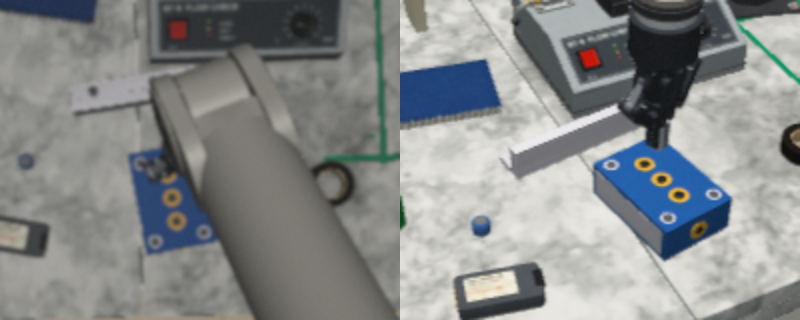

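The picture shows the fingertip at the block's far-right corner, about (655,145) in the right panel. The block hasn't visibly moved, so I'll check where the TCP projects in both views.

```bash
python3 - <<'E'
from h import *
p=get_obs()['position'];print(p)
for n in('top','scene'): print(n,'tcp',proj(n,p).round(1),'base0',proj(n,[0,0,0]).round(1),'box',proj(n,box([.5033,.0785,np.radians(9-90)])).round(1).tolist())
print(unproj('scene',[(277.5,172),(314,199)],.021),unproj('scene',(314,199),.045))
b=get_image('scene');c=cv2.resize(b[115:240,220:340],None,fx=5,fy=5,interpolation=cv2.INTER_CUBIC)[:600]
for q in box([.5033,.0785,np.radians(9-90)]).tolist()+[p.tolist()]:
    u=(proj('scene',q)[0]-[220,115])*5; cv2.circle(c,tuple(u.astype(int).tolist()),4,(0,0,255),1)
cv2.imwrite('pics/s2.png',c)
E
```

```text
[0.55349639 0.05871574 0.02106512]
top tcp [[282.4 179.2]] base0 [[311.3 396.5]] box [[262.6, 226.8], [262.7, 227.2], [253.6, 178.1], [253.3, 176.3], [296.5, 220.6], [298.1, 220.7], [287.2, 171.9], [288.4, 169.8]]
scene tcp [[277.6 180.8]] base0 [[480.8 395. ]] box [[281.9, 230.4], [283.2, 215.3], [246.8, 195.2], [246.9, 180.3], [314.6, 213.0], [316.8, 198.0], [278.4, 180.5], [279.3, 165.7]]
[[0.58110218 0.04412385 0.021     ]
 [0.46656583 0.01517668 0.021     ]] [[0.44612186 0.03072538 0.045     ]]
```

View pics/s2.png

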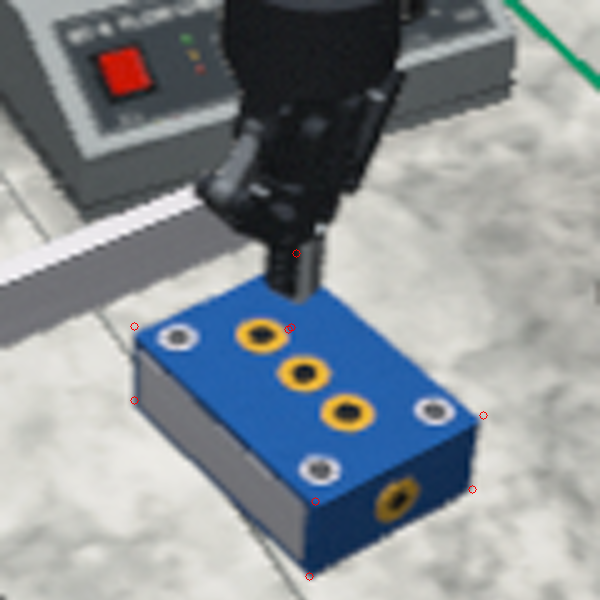

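The fingertip seems to be drawn over the block's top corner, which contradicts the reported TCP height of 21 mm. I'll lift clear and compare the tip's position with the reported pose.

```bash
python3 -m creep '[[0,6,0,0],[0,20,0,0],[0,40,0,0],[0,70,-10,0],[0,100,-20,0]]'
python3 -m creep '[[0,0,0,0],[0,0,0,0]]'
python3 - <<'E'
from h import *
p=get_obs()['position'];print(p,get_obs()['wrist_force'])
P=[]
R=Ro.from_euler('xyz',get_obs()['eef_rot'],degrees=True).as_matrix()
F=[p+R@np.array([sx*.011,sy*.0145,z]) for sx in(-1,1) for sy in(-1,1) for z in(0,-.045)]
for n,(u0,v0,w,h),s in(('scene',(230,100,130,150),4),('top',(240,140,70,150),4)):
    b=get_image(n);c=cv2.resize(b[v0:v0+h,u0:u0+w],None,fx=s,fy=s,interpolation=cv2.INTER_CUBIC)
    for q in list(box([.5033,.0785,np.radians(9-90)]))+F+[p]:
        u=(proj(n,q)[0]-[u0,v0]+.5)*s; cv2.circle(c,tuple(u.astype(int).tolist()),3,(0,0,255),1)
    P.append(c)
    if n=='top': print(topfit(b,[.503,.079]).round(1))
cv2.imwrite('pics/s3.png',np.hstack(P))
E
```

```text
time_s: 3.0
position: [0.5965, -0.0357, 0.0391]
eef_rot: [180.0, 0.1, 26.0]
wrist_force: [0.6, -1.1, 0.3]
gripper_width: 0.0002
gripper_force: 0.0
time_s: 3.17
position: [0.5983, -0.0392, 0.0399]
eef_rot: [179.8, -0.1, 25.5]
wrist_force: [-0.1, 0.4, -0.9]
gripper_width: 0.0002
gripper_force: 0.0
[ 0.59827415 -0.03923067  0.03989873] [-0.07254201  0.44123684 -0.93991242]
[503.2  78.9   9.6 125.2  84.9]
```

View pics/s3.png

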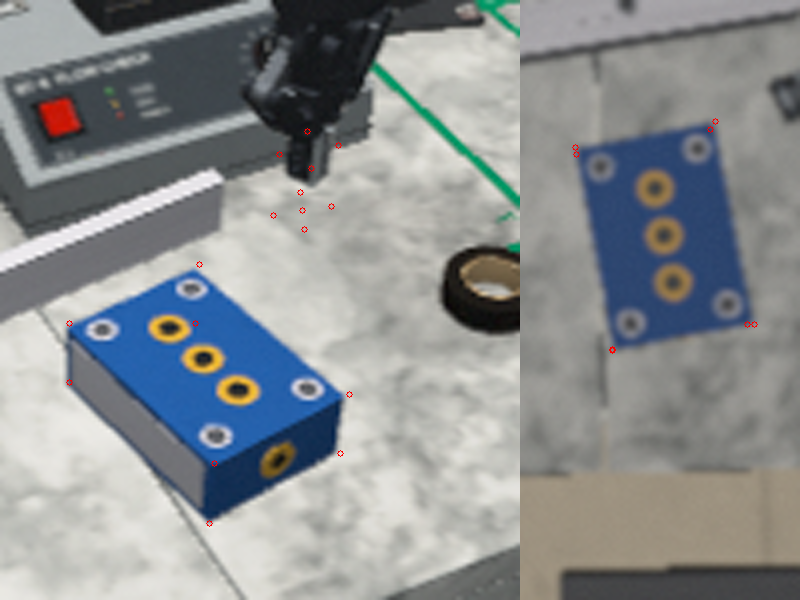

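The block hasn't moved. The real tip, with its bottom at (303,182) in the left panel, appears about 11 px (roughly 35 mm) higher than the reported TCP projects. I'll probe the worktop gently on clear ground to find the true height.

```bash
python3 -m creep '[[-40,0,4,0],[-40,0,8,0],[-40,0,14,0],[-40,0,20,0],[-40,0,20,0]]' | egrep 'pos|wrist'
for i in 1 2 3; do :; done
python3 -m creep '[[0,0,3,0],[0,0,5,0],[0,0,5,0]]'| egrep 'pos|wrist'
python3 -m creep '[[0,0,3,0],[0,0,5,0],[0,0,5,0]]'| egrep 'pos|wrist'
```

```text
position: [0.5604, -0.0494, 0.0183]
wrist_force: [0.3, 0.0, 0.0]
position: [0.561, -0.0502, 0.0141]
wrist_force: [-0.2, -0.7, -0.2]
position: [0.5602, -0.0507, 0.0088]
wrist_force: [-0.6, -0.7, 0.1]
```

```bash
python3 -m creep '[[0,0,3,0],[0,0,6,0],[0,0,6,0]]'| egrep 'pos|wrist'
python3 -m creep '[[0,0,2,0],[0,0,4,0],[0,0,4,0]]'| egrep 'pos|wrist'
python3 - <<'E'
from h import *
o=get_obs();p=o['position'];print(p,o['joint_pos'])
R=Ro.from_euler('xyz',o['eef_rot'],degrees=True).as_matrix()
c=get_image('scene')[110:250,250:390];c=cv2.resize(c,None,fx=4,fy=4,interpolation=cv2.INTER_CUBIC)
for dz in(0,.02,.04):
    u=(proj('scene',p+[0,0,dz])[0]-[250,110]+.5)*4; cv2.circle(c,tuple(u.astype(int).tolist()),3,(0,0,255),1)
cv2.imwrite('pics/s4.png',c)
E
```

```text
position: [0.5599, -0.0508, 0.0026]
wrist_force: [0.4, -0.2, 0.2]
position: [0.5602, -0.0508, -0.0011]
wrist_force: [-0.1, 0.7, 0.6]
[ 0.56017352 -0.05076897 -0.00113983] [ 18.60916399  32.49780887 -20.92875531  98.53383127  14.1685897
  51.61901548 -72.20696343]
```

View pics/s4.png

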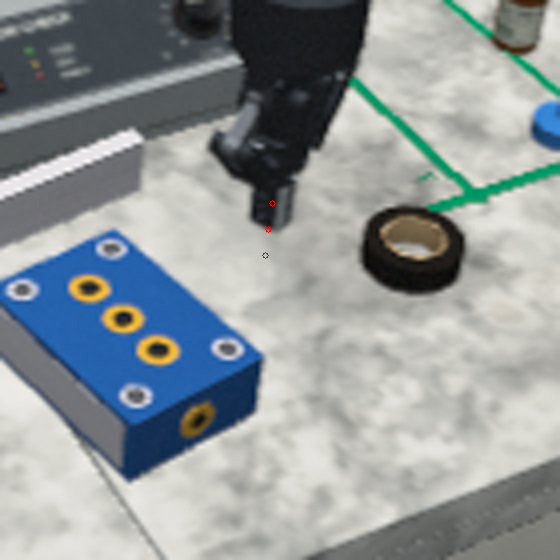

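The tip appears about 25 mm above the reported TCP at (270,225), so I'll continue probing down to contact.

```bash
python3 -m creep '[[0,0,4,0],[0,0,8,0],[0,0,12,0],[0,0,12,0]]'| egrep 'pos|wrist'
for k in a; do python3 -m creep '[[0,0,2,0],[0,0,3,0],[0,0,3,0]]'| egrep 'pos|wrist'; done
python3 -m creep '[[0,0,2,0],[0,0,3,0],[0,0,3,0]]'| egrep 'pos|wrist'
```

```text
position: [0.5595, -0.0507, -0.0139]
wrist_force: [0.5, -1.1, 0.3]
position: [0.5603, -0.0508, -0.0159]
wrist_force: [-0.1, -0.5, 0.1]
position: [0.5603, -0.0508, -0.0189]
wrist_force: [0.5, 0.4, -0.3]
```

```bash
python3 -c "
from h import *
o=get_obs();print(o['time_s'],o['eef_rot'],to(.56,.012,-.012,9))"
```

```text
5.5667 [-1.79992964e+02  1.90303090e-02  2.59777443e+01] (array([ 27.2, -56.6,  -6.9]), np.float64(17.0))
```

```bash
python3 -m creep '[[9,-19,-6,6],[18,-38,-6,12],[27,-57,-6,17],[27,-57,-6,17]]'| egrep 'pos|wrist|eef'
python3 -m creep '[[0,-3,0,0],[0,-6,0,0],[0,-9,0,0],[0,-12,0,0]]'| egrep 'pos|wrist'
python3 -m creep '[[0,-3,0,0],[0,-6,0,0],[0,-9,0,0],[0,-12,0,0]]'| egrep 'pos|wrist'
```

```text
position: [0.5598, 0.0196, -0.0121]
eef_rot: [-179.7, -0.1, 9.3]
wrist_force: [0.4, 1.6, -0.1]
position: [0.5579, 0.0231, -0.0128]
wrist_force: [0.9, -0.3, 0.1]
position: [0.557, 0.0343, -0.0127]
wrist_force: [2.8, -3.7, -1.7]
```

```bash
python3 -m creep '[[2.5,-5,0,-3],[5,-10,0,-6],[7,-16,0,-9],[8,-21,0,-12],[9,-26,0,-15]]'| egrep 'pos|wrist|eef'
python3 -m creep '[[2.5,-5,0,-3],[5,-10,0,-6],[7,-16,0,-9],[8,-21,0,-12],[9,-26,0,-15]]'| egrep 'pos|wrist|eef'
python3 - <<'E'
from h import *
b=get_image('scene');print(get_obs()['time_s'])
p=get_obs()['position']
c=cv2.resize(b[110:250,200:340],None,fx=4,fy=4,interpolation=cv2.INTER_CUBIC)
cv2.imwrite('pics/s5.png',c)
E
```

```text
position: [0.5618, 0.0625, -0.0127]
eef_rot: [179.9, -0.1, 24.1]
wrist_force: [3.0, -2.0, -1.1]
position: [0.5598, 0.0904, -0.0125]
eef_rot: [179.9, -0.1, 39.1]
wrist_force: [2.4, -1.0, -2.1]
7.45
```

View pics/s5.png

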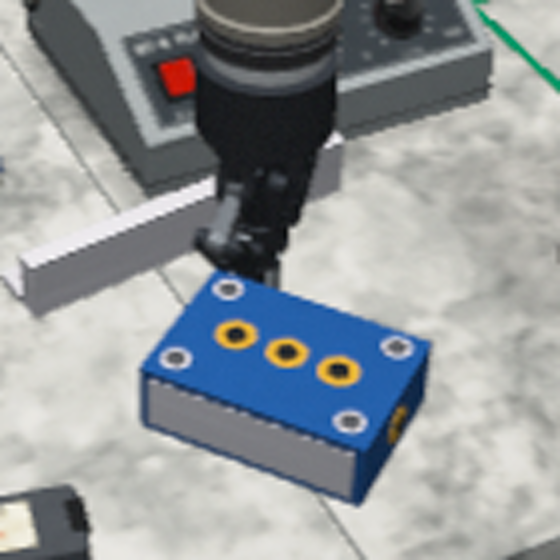

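The picture shows the block turned about 30°, with top corners near (220,270), (142,368), (362,450) and (432,343), and the finger behind its far-right side. Next I'll retract, go over to the near-left side and measure.

```bash
python3 -m creep '[[0,8,0,0],[0,15,-20,0],[0,15,-60,0],[0,15,-95,0],[0,15,-110,0]]'| egrep 'pos|wrist'
python3 -c "
from h import *
print(to(.43,.24,.1,39))"
```

```text
position: [0.5708, 0.0793, 0.1023]
wrist_force: [1.5, 0.3, -0.3]
(array([  -8.8, -213.5,    1.6]), np.float64(-0.1))
```

```bash
python3 -m creep '[[-2,-41,0,0],[-4,-82,0,0],[-6,-123,0,0],[-8,-164,0,0],[-9,-205,0,0]]'| egrep 'pos|wrist'
python3 - <<'E'
from h import *
a=get_image('top');b=get_image('scene');print(topfit(a,[.5,.1]).round(1),get_obs()['time_s'])
cv2.imwrite('pics/t6r.png',a);cv2.imwrite('pics/s6r.png',b)
cv2.imwrite('pics/t6.png',np.hstack([cv2.resize(a[120:260,190:340],None,fx=2.6,fy=2.6),cv2.resize(b[120:260,190:340],None,fx=2.6,fy=2.6)]))
E
```

```text
position: [0.4303, 0.233, 0.0974]
wrist_force: [0.8, 0.8, -0.7]
[487.1 109.4  37.8 124.5  85.7] 8.3833
```

View pics/t6.png

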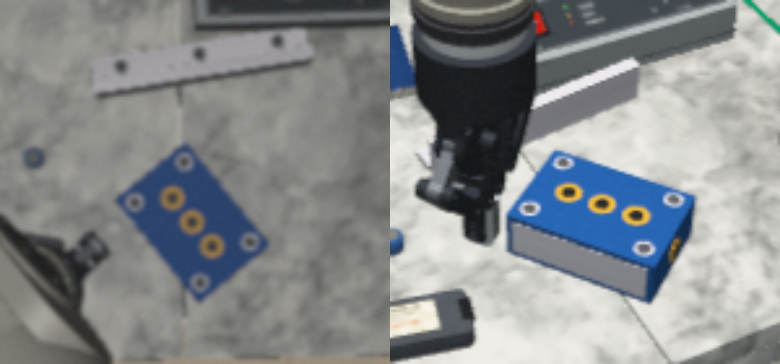

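Both views are clear. The block is at (0.487, 0.109) with its axis at 38°. I'll go to the near-left corner and push that side.

```bash
python3 -c "
from h import *
print(to(.403,.139,.1,38),to(.403,.139,-.012,38))"
```

```text
(array([-81.7,  63.3,  -2.4]), np.float64(1.7)) (array([-81.7,  63.9, 109.6]), np.float64(1.7))
```

```bash
python3 -m creep '[[-30,21,0,1],[-60,42,0,1],[-82,63,20,1],[-82,63,60,1],[-82,63,95,1]]'| egrep 'pos|wrist'
python3 -m creep '[[0,0,10,0],[0,0,14,0],[0,0,14,0],[0,0,14,0]]'| egrep 'pos|wrist|eef'
python3 -m creep '[[0,4,0,0],[0,8,0,0],[0,12,0,0],[0,14,0,0]]'| egrep 'pos|wrist|eef'
```

```text
position: [0.4093, 0.1288, 0.0021]
wrist_force: [0.4, 0.3, -0.5]
position: [0.4094, 0.1331, -0.0104]
eef_rot: [180.0, -0.1, 38.0]
wrist_force: [-0.7, -0.3, 0.3]
position: [0.4154, 0.1232, -0.0105]
eef_rot: [-179.8, -0.0, 38.1]
wrist_force: [-6.2, 5.7, 6.7]
```

```bash
python3 -m creep '[[-2.5,5,0,-3],[-5,10,0,-6],[-7,16,0,-9],[-8,21,0,-12],[-9,26,0,-15]]'| egrep 'pos|wrist|eef'
python3 -m creep '[[-2.5,5,0,-3],[-5,10,0,-6],[-7,16,0,-9],[-8,21,0,-12],[-9,26,0,-15]]'| egrep 'pos|wrist|eef'
python3 -m creep '[[-2,5,0,-3],[-3.5,9,0,-5],[-5,13,0,-7],[-6,18,0,-10]]'| egrep 'pos|wrist|eef'
python3 - <<'E'
from h import *
a=get_image('top');print(topfit(a,[.52,.1]).round(1))
E
```

```text
position: [0.4235, 0.0969, -0.0107]
eef_rot: [-179.8, 0.0, 53.2]
wrist_force: [-7.4, 4.7, 6.4]
position: [0.4377, 0.0728, -0.0111]
eef_rot: [-179.7, 0.1, 68.2]
wrist_force: [-8.2, 3.4, 5.9]
position: [0.4512, 0.0594, -0.0115]
eef_rot: [-179.6, 0.2, 78.1]
wrist_force: [-8.2, -0.1, 6.4]
[519.3  91.5  77.8 124.1  84.9]
```

```bash
python3 -m creep '[[-2,4,0,-2.5],[-4,8,0,-5],[-6,12,0,-7.5],[-7,17,0,-10]]'| egrep 'pos|wrist|eef'
python3 -m creep '[[-2,4,0,-2.5],[-4,8,0,-5],[-6,12,0,-7.5],[-7,17,0,-10]]'| egrep 'pos|wrist|eef'
python3 - <<'E'
from h import *
a=get_image('top');print(topfit(a,[.54,.09]).round(1),get_obs()['time_s'])
cv2.imwrite('pics/t7.png',a)
E
```

```text
position: [0.467, 0.048, -0.0115]
eef_rot: [-179.6, 0.2, 88.1]
wrist_force: [-7.8, -1.7, 6.8]
position: [0.4838, 0.0395, -0.0116]
eef_rot: [-179.6, 0.2, 98.0]
wrist_force: [-7.5, -2.8, 5.8]
[536.   93.  -83.3 124.3  86. ] 11.4
```

The block is nearly square (1.6° off) and about 50 mm clear of the fence. I'll hold, then move the finger to the middle of the near side and push it on.

```bash
python3 -m creep '[[0,-8,0,0],[0,-15,0,0],[15,-15,0,0],[30,-15,0,0],[45,-15,0,0]]'| egrep 'pos|wrist|eef'
python3 -m creep '[[0,4,0,0],[0,8,0,0],[0,12,0,0],[0,15,0,0],[0,18,0,0]]'| egrep 'pos|wrist|eef'
python3 -m creep '[[0,5,0,0],[0,10,0,0],[0,15,0,0],[0,20,0,0],[0,25,0,0]]'| egrep 'pos|wrist|eef'
python3 - <<'E'
from h import *
a=get_image('top');print(topfit(a,[.56,.09]).round(1),get_obs()['time_s'])
cv2.imwrite('pics/t8.png',a)
E
```

```text
position: [0.4659, 0.0845, -0.0112]
eef_rot: [179.9, 0.0, 97.9]
wrist_force: [0.3, 0.1, 0.3]
position: [0.4798, 0.0847, -0.0124]
eef_rot: [-179.5, 0.1, 97.9]
wrist_force: [-11.8, -2.0, 9.8]
position: [0.5035, 0.0881, -0.0128]
eef_rot: [-179.4, 0.1, 97.9]
wrist_force: [-10.0, -0.6, 7.8]
[582.8 119.5 -81.4  85.4  36.4] 12.7
```

```bash
python3 -m creep '[[0,5,0,0],[0,10,0,0],[0,15,0,0],[0,20,0,0],[0,25,0,0]]'| egrep 'pos|wrist|eef'
python3 -m creep '[[0,1.5,0,0],[0,3,0,0],[0,3,0,0]]'| egrep 'pos|wrist'
python3 -m creep '[[0,1.5,0,0],[0,3,0,0],[0,3,0,0]]'| egrep 'pos|wrist'
```

```text
position: [0.5254, 0.0914, -0.013]
eef_rot: [-179.0, 0.2, 97.9]
wrist_force: [-21.9, -2.4, 18.1]
position: [0.5251, 0.0913, -0.0131]
wrist_force: [-19.5, -2.9, 17.2]
position: [0.5249, 0.0912, -0.013]
wrist_force: [-26.2, -4.9, 24.0]
```

```bash
python3 -m creep '[[0,-8,0,0],[0,-20,0,0],[0,-30,-20,0],[20,-60,-60,0],[40,-90,-100,0]]'| egrep 'pos|wrist|eef'
python3 - <<'E'
from h import *
a=get_image('top');b=get_image('scene');print(topfit(a,[.58,.09]).round(1),get_obs()['time_s'])
A=cv2.resize(a[120:220,210:330],None,fx=3.3,fy=3.3,interpolation=cv2.INTER_CUBIC);B=cv2.resize(b[120:220,190:310],None,fx=3.3,fy=3.3,interpolation=cv2.INTER_CUBIC)
cv2.imwrite('pics/t9.png',np.hstack([A,B]))
E
```

```text
position: [0.459, 0.1125, 0.0701]
eef_rot: [-179.9, 0.0, 97.7]
wrist_force: [0.2, 0.6, 1.3]
[582.7 100.2 -82.  126.   86.4] 14.1333
```

View pics/t9.png

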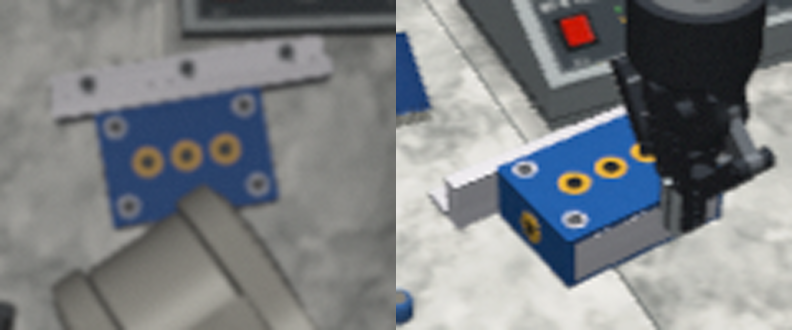

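The last picture shows the block's far long side meeting the fence's edge with no visible gap, from (97,112) to (262,88) in the left panel, at an axis of about 98°. I'll check the gap numerically with edge profiles.

```bash
python3 - <<'E'
from h import *
a=get_image('top').astype(np.float32);cv2.imwrite('pics/t10.png',a)
th=np.radians(8.3);ex=np.array([np.cos(th),np.sin(th)]);ey=np.array([-ex[1],ex[0]]);O=np.array([.6335,.094])
def prof(y0,y1,z,xs):
    out=[]
    for x in xs:
        P=np.array([np.r_[O+ex*x+ey*y,z] for y in np.linspace(y0,y1,25)]); q=proj('top',P).astype(np.float32)
        out.append(cv2.remap(a,q[:,:1],q[:,1:],cv2.INTER_LINEAR).reshape(-1,3).mean(0))
    return np.array(out)
xs=np.arange(-.014,.0141,.002)
for y in((-.03,0),(.02,.05),(.09,.105),(-.1,-.07)):
    print(y);print(np.c_[xs*1000,prof(*y,.0425,xs)].round(0).astype(int)[:, :].T.tolist())
E
```

```text
(-0.03, 0)
[[-14, -12, -10, -8, -6, -4, -2, 0, 2, 4, 6, 8, 10, 12, 14], [107, 106, 105, 106, 112, 125, 142, 153, 157, 157, 156, 156, 156, 154, 151], [70, 68, 66, 68, 80, 105, 132, 149, 153, 153, 153, 153, 152, 150, 148], [49, 47, 44, 47, 64, 98, 131, 150, 155, 155, 155, 155, 154, 152, 149]]
(0.02, 0.05)
[[-14, -12, -10, -8, -6, -4, -2, 0, 2, 4, 6, 8, 10, 12, 14], [106, 106, 105, 105, 108, 121, 140, 155, 161, 161, 160, 160, 159, 158, 159], [66, 66, 65, 66, 76, 102, 131, 151, 157, 157, 157, 156, 155, 155, 155], [43, 42, 41, 45, 61, 95, 130, 152, 160, 160, 159, 158, 157, 157, 158]]
(0.09, 0.105)
[[-14, -12, -10, -8, -6, -4, -2, 0, 2, 4, 6, 8, 10, 12, 14], [136, 131, 118, 96, 82, 96, 126, 152, 162, 163, 162, 160, 158, 156, 156], [140, 135, 120, 98, 82, 94, 123, 149, 159, 160, 159, 157, 154, 153, 152], [141, 135, 120, 98, 82, 94, 125, 151, 161, 162, 161, 159, 157, 155, 154]]
(-0.1, -0.07)
[[-14, -12, -10, -8, -6, -4, -2, 0, 2, 4, 6, 8, 10, 12, 14], [123, 112, 92, 77, 87, 116, 142, 153, 155, 154, 154, 152, 148, 143, 137], [126, 115, 93, 76, 84, 113, 139, 150, 151, 151, 150, 148, 144, 140, 134], [126, 114, 93, 76, 84, 114, 140, 152, 153, 153, 152, 151, 146, 141, 135]][ WARN:0@0.573] global loadsave.cpp:1063 imwrite_ Unsupported depth image for selected encoder is fallbacked to CV_8U.
```

There is no dark dip between block and fence. The block's edge and the fence's edge coincide at about -4 mm at both ends, so the block is flush and square, and about 14 mm from the fence's middle. I'm handing in.

```bash
python3 -c "
from station import *
print(close_job())"
```

```text
the job is handed in; nothing more can be done
None
```

I turned the block square about 50 mm clear of the fence, pushed it flush at about 14 mm from the fence's middle, and handed the job in at about 14 s; no verdict came back, and I didn't re-measure the tape roll, battery pack or sensor, though the finger never worked near them.

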